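# Close up the coffee chest

### The job

Close the low wooden chest on the counter: with the fingertips push both of its drawers fully home, and only then push the raised lid down until it is fully shut, so that its front lip drops over the drawer fronts. Only push: nothing is to be grasped or lifted, the drawers are not pulled farther out nor the lid raised farther, and the shot glass, mug and tamper beside the chest stay upright where they stand. Finish with the hand clear.

Things in the scene. Friction and masses are not known exactly. Their poses are not given: they have to be found in the camera images.
- chest: low wooden chest, fixed to the counter, 143 deep (x) x 300 wide (y) x 90 mm high without its lid; origin under its centre on the counter, x points to its back, y to its left (seen from the robot), z up. Two drawers side by side, open towards -x; the hinged lid is its top
- left_drawer (a joint): how far the left drawer (flat wooden stirrers lie in it) stands out towards the chest's -x, m; 0 = fully home against a stop, at most 0.09. Sliding friction about 1.5 N, stays where it is left; starts out 0.03 to 0.06
- right_drawer (a joint): the same for the right drawer (two stacks of round paper filters stand in it)
- left_front (a point): point on the outer face of the left drawer's flat upright front, middle of its width, 41.5 mm above the counter; moves with the drawer. The front is 141 mm wide, 10 mm thick and reaches from 13.5 to 85.5 mm above the counter; a finger scoop 55 mm wide in the middle of its top edge lowers it there to 69.5 mm. No handle. x, y, z axes as the chest's; fully home this point is at (-0.078, 0.0725, 0.0415) in the chest's frame
- right_front (a point): the same on the right drawer's front; fully home at (-0.078, -0.0725, 0.0415) in the chest's frame
- lid (a joint): lid angle, rad: 0 = shut, level on the chest; grows as it is raised; starts at 0.9 to 1.1; stop at 1.35. A stiff hinge holds it at any angle (about 0.45 N m friction, lid 0.3 kg): it does not fall and takes a few N of push near its free edge to move
- hinge (a point): middle of the lid's hinge line at the back of the chest, at (0.068, 0, 0.090) in the chest's frame; the hinge line runs along the chest's y; axes as the chest's; a wall shelf hangs over the counter behind it, so keep the hand from going far past this line
- lid_top (a point): point on the lid's outer (upper) face, middle of its width, 130 mm from the hinge line; moves with the lid; its -x axis points along the lid to its free edge, its z axis out of the outer face. The lid is 154 mm from hinge line to free edge, 304 mm wide, 10 mm thick (hinge line on its underside); a lip 5 mm thick hangs 14 mm below the underside along the free edge
- shot_glass_mid (a point): centre, half-way up, of a loose clear shot glass, 48 mm across, 59 mm high, to the left of the chest; bystander
- mug_mid (a point): centre of the bowl, half-way up, of a loose red mug, 58 mm across, 85 mm with its handle, 51 mm high, to the right of the chest; bystander
- tamper_mid (a point): centre, half-way up, of a loose coffee tamper with a wooden handle, 58 mm across its foot, 93 mm high, standing to the left in front of the chest; bystander
Things that resemble listed ones, but are neither listed nor needed, are in the scene too. Of the things that look like the part that bears shot_glass_mid, the larger one is meant.

How it is judged:
By the outcome, as a careful person would: the job done as asked, in the order asked, and still so for the second after the job is handed in, with the robot touching nothing.
It also fails if it takes over 56 s, if anything falls off the work surface, if the arm or the gripper's body presses on something with over 40 N, if the wrist force passes 120 N, or if a joint passes its speed limit or range.

### The arm

A 7-joint arm with a two-finger parallel gripper is mounted at the origin on a cart in front of the work surface, level with it; the furniture and walls round the work are solid. World frame = base frame: x ahead of the robot, y to its left, z up, the work surface at z = 0. Lengths are in m, angles in rad, forces in N, time in s.
With the tool pointing down it reaches from about 0.425 to 0.95 m from the base axis. Payload 4.7 kg.
Tool frame: the origin (TCP) lies midway between the tips of the shut fingers; the grasp point (between the pads) lies behind it (bot.grasp_offset is the z of the grasp point in the tool frame, in m); z points along the fingers, y is the line along which they close (so a half turn about z gives the same grasp; the last joint's range is limited). The gripper opens to 85 mm and grips with 20 to 120 N. Pads are 22 mm wide; open, the fingers measure 114 mm over their backs; the gripper's body (76 mm by 85 mm) begins 54 mm behind the grasp point. The pads swing forward as they close: fully open they stand 13 mm farther back than shut.
Start: joints at [1.304, 0.469, -0.049, 1.532, 0.024, 1.141, -0.082], TCP at [0.159, -0.656, 0.231] pointing down, gripper open.
Joint ranges: [-2.59, 2.59], [-0.33, 1.99], [-1.39, 1.29], [0.1, 2.45], [-1.04, 4.18], [0.21, 1.99], [-2.66, 2.66]. Speed limits (rad/s): [2.57, 2.57, 3.14, 3.14, 3.14, 3.14, 3.14].

### API

Orientations are given as a 3x3 rotation matrix whose columns are the frame's x, y, z axes.
In Python, from workcell import bot gives the robot as it stands.
- The arm moves only by the shell command python3 -m handwheel 'ROWS' [FORCE]. ROWS is text: rows parted by semicolons, each of 5 numbers parted by spaces: the shift along the tool's x, y, z in m, then the turn about the tool's z in rad, then the closure in counts, from 0 (fully open) to 255 (shut). A call has 1 to 5 rows; each row is the pose to reach, as a shift and turn from the pose commanded when the call began, along the tool's axes at that moment; what a row does not reach only later rows make up. A row lasts 1/12 s, in which the tool goes at most 41.7 mm and 7.16 degrees, less where a joint would pass 70% of its speed; a pose out of reach is approached as far as the arm can. A call with a gripper value outside its range is refused whole. The fingers move at their own pace and stop on an object; FORCE is the grip in N (left out, the last holds). Time passes only in rows, so rows that repeat a pose let the fingers close. It gives the time, the measured TCP pose, the force and the opening at its end, in the units of the state.
- bot.observe(): the state, without advancing time (a new reading comes with each control period).
- bot.capture(name): name is "side" or "top" or "wrist"; returns a dict with "frame" (384x512x3 uint8, red, green, blue), "z_map" (384x512 float32, m along the optical axis (not along the pixel's ray), 0 where there is no reading), "vertical_fov" (degrees; the focal length in pixels is half the picture's height over the tangent of half this angle, whatever the lens; pixels are square), "cx", "cy" (the principal point, pixels), "R" (3x3) and "t" (3): a world point X has camera coordinates R X + t; the wrist camera has in their place "T_tool_cam" (4x4, takes a point from camera to tool coordinates, whose origin is the TCP and whose axes are the flange's). Camera axes: x right, y down, z forward; pixel columns grow to the right and rows downward; lengths in m; the calibration is good to about 2 mm. A picture is of the moment at which its call begins: read the wrist's pose just before it.
- bot.job_done(): hands the job in, once; it reports no verdict.
The state is a dict: "time_s": time; "q": joint angles; "joint_velocities": joint speeds; "joint_torque": joint torques, N m; "eef_pos": TCP position; "tcp_rot": TCP orientation; "ft_force": force on the tool from outside, world axes, zero at the start; "ft_torque": the same for the moment, N m; "opening": finger opening in m.
Only numpy, scipy, OpenCV 4.12 (cv2) and the standard library are available. Lean on these libraries where they do the work, as an engineer would, in place of code of your own. Each camera call takes 0.05 s, during which the arm holds its last target. There are 200 camera calls.

## Working session

There is one attempt and no reset: what is moved stays moved. The work goes in short steps, Python scripts to look and compute and a shell command to move; the robot and the scene stay as the last step left them, time stands still between calls to the robot, and variables do not carry over. Pictures are saved under pics/ and viewed, on a budget of 10 in all, crops included, one or two more only if the job needs it, and the job is handed in when it is done.

```bash
mkdir -p pics; cat > h.py <<'E'
import numpy as np, cv2
from workcell import bot
def cap(n):
    c=bot.capture(n); np.savez(''+n+'.npz',**c); return c
def f(c): return c['frame'].shape[0]/2/np.tan(np.radians(float(c['vertical_fov']))/2)
def cloud(c):
    z=c['z_map'];v,u=np.indices(z.shape);F=f(c)
    P=np.stack([(u-c['cx'])/F*z,(v-c['cy'])/F*z,z],-1)
    W=(P-c['t'])@c['R']   # R^T (P-t)
    W[z==0]=np.nan; return W
def st():
    o=bot.observe(); print(round(o['time_s'],2),np.round(o['eef_pos'],4),np.round(o['ft_force'],1),np.round(o['opening'],3)); print(np.round(o['tcp_rot'],3).tolist(),np.round(o['q'],2))
E
python3 - <<'E'
from h import *
for n in('side','top'):
    c=cap(n);cv2.imwrite(f'pics/{n}1.png',cv2.resize(c['frame'][...,::-1],(800,600)))
    print(n,c['R'].round(2).tolist(),c['t'].round(2),(-c['R'].T@c['t']).round(2))
st()
E
```

```text
side [[0.98, -0.18, -0.01], [-0.12, -0.65, -0.75], [0.13, 0.74, -0.66]] [-0.54  0.18  1.06] [ 0.42 -0.76  0.83]
top [[-0.01, -1.0, 0.0], [-0.98, 0.01, -0.17], [0.17, -0.01, -0.98]] [0.04 0.57 1.  ] [0.38 0.04 1.09]
0.1 [ 0.1589 -0.6555  0.2304] [-0.2  0.4 -0. ] 0.085
[[0.972, 0.236, -0.0], [0.236, -0.972, 0.002], [-0.0, -0.002, -1.0]] [ 1.3   0.47 -0.05  1.53  0.02  1.14 -0.08]
```

View pics/side1.png

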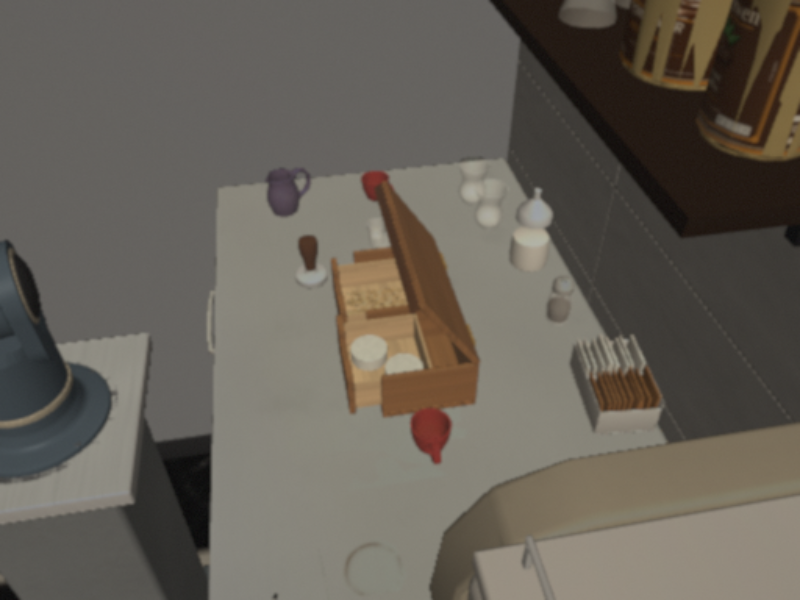

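View pics/top1.png

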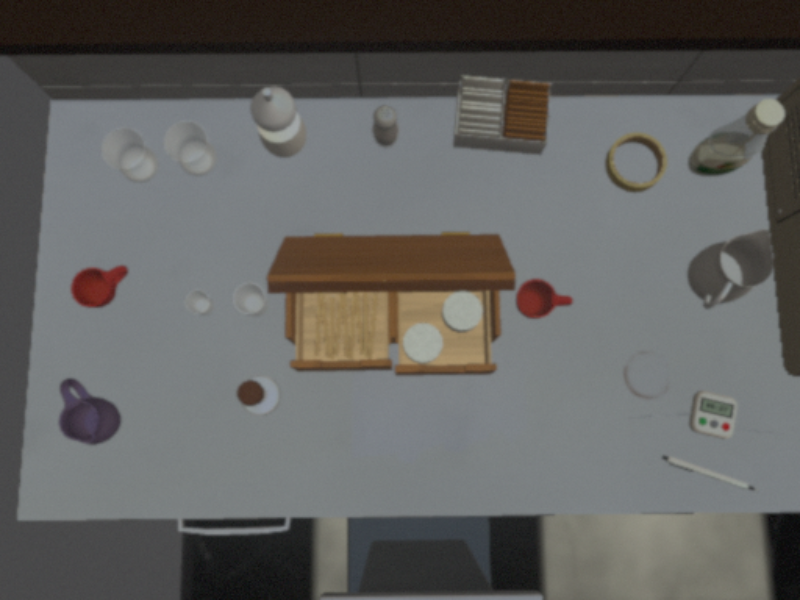

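The side view shows the lid raised and both drawers out. In the top view (800x600) the left front's top edge runs at about (291-391, 364) and the right one at (396-494, 369). The lid's free edge runs at about (268-514, 282). The shot glass is at (249,298), the mug at (536,298) and the tamper at (258,395). Next I turn these into world positions.

```bash
python3 - <<'E'
from h import *
c=dict(np.load('top.npz'));W=cloud(c)
s=.64
for n,u,v in [('LFl',296,363),('LFr',386,363),('RFl',402,368),('RFr',490,368),('lidFL',275,283),('lidFR',508,283),('lid top FL',275,274),('lidHL',288,239),('lidHR',500,239),('lid mid',390,255),('bodyL',290,320),('bodyR',498,320),('mid wall',394,320),('glass',249,298),('mug',536,298),('tamper knob',250,393),('tamper foot',272,398)]:
    a,b=int(round(u*s)),int(round(v*s)); print(n,np.nanmedian(W[b-1:b+2,a-1:a+2].reshape(-1,3),0).round(4))
# drawers' outer fronts: points with z 0.06..0.09, front-most x by y
m=(W[...,2]>.05)&(W[...,2]<.1)&(W[...,0]>.35)&(W[...,0]<.7)
P=W[m]
for y in np.arange(-.2,.22,.02):
    q=P[abs(P[:,1]-y)<.006]
    if len(q): print(round(y,2),np.percentile(q[:,0],[1,5]).round(4),len(q))
# lid plane
m=(W[...,2]>.12)&(W[...,2]<.3)&(abs(W[...,1])<.2)&(W[...,0]>.4)&(W[...,0]<.75)
P=W[m]
for y in np.arange(-.2,.2,.04):
    q=P[abs(P[:,1]-y)<.01]
    if len(q)>20: 
        k=q[q[:,2].argsort()]; print('lid',round(y,2),len(q),k[2].round(3),k[-3].round(3),'minx',q[q[:,0].argmin()].round(3))
E
```

```text
LFl [0.4741 0.185  0.0854]
LFr [0.4728 0.0598 0.0864]
RFl [0.4639 0.0383 0.0851]
RFr [ 0.4628 -0.085   0.0834]
lidFL [0.5596 0.192  0.2187]
lidFR [ 0.5573 -0.0929  0.2163]
lid top FL [0.571  0.1923 0.2199]
lidHL [0.6433 0.1951 0.111 ]
lidHR [ 0.6423 -0.0995  0.1132]
lid mid [0.6055 0.0512 0.1695]
bodyL [0.5342 0.1932 0.0812]
bodyR [ 0.5307 -0.0971  0.0888]
mid wall [0.5334 0.0485 0.0827]
glass [0.5777 0.2674 0.0146]
mug [ 0.5749 -0.1667  0.0079]
tamper knob [0.4314 0.2447 0.0937]
tamper foot [0.4281 0.2288 0.0161]
-0.2 [0.5643 0.5643] 9
-0.18 [0.5484 0.5495] 14
-0.16 [0.5396 0.5401] 6
-0.14 [0.5442 0.5442] 12
-0.1 [0.5095 0.5101] 66
-0.08 [0.4612 0.4623] 176
-0.06 [0.4611 0.4613] 157
-0.04 [0.4612 0.4624] 163
-0.02 [0.461  0.4611] 65
-0.0 [0.4609 0.4611] 38
0.02 [0.4609 0.4611] 43
0.04 [0.4609 0.4619] 119
0.06 [0.4686 0.4688] 116
0.08 [0.4686 0.4687] 36
0.1 [0.4686 0.4688] 28
0.12 [0.4686 0.4687] 33
0.14 [0.4686 0.4687] 41
0.16 [0.4686 0.4686] 40
0.18 [0.4686 0.4697] 118
0.2 [0.5085 0.5089] 101
lid -0.08 320 [ 0.635 -0.079  0.124] [ 0.567 -0.077  0.225] minx [ 0.55  -0.089  0.213]
lid -0.04 317 [ 0.636 -0.036  0.122] [ 0.57  -0.035  0.225] minx [ 0.55  -0.033  0.215]
lid 0.0 319 [0.636 0.009 0.122] [0.566 0.009 0.225] minx [0.55  0.009 0.211]
lid 0.04 325 [0.637 0.032 0.121] [0.567 0.045 0.225] minx [0.549 0.037 0.214]
lid 0.08 326 [0.637 0.084 0.121] [0.569 0.071 0.225] minx [0.549 0.07  0.215]
lid 0.12 325 [0.635 0.122 0.122] [0.567 0.127 0.224] minx [0.55  0.12  0.216]
lid 0.16 326 [0.636 0.159 0.122] [0.568 0.153 0.225] minx [0.549 0.168 0.214]
```

```bash
python3 -m handwheel '0.417 -0.549 0 0.238 255; 0.417 -0.549 0 0.238 255; 0.417 -0.549 0 0.238 255; 0.417 -0.549 0 0.238 255; 0.417 -0.549 0 0.238 255' 20; python3 -c "
from h import *
st();print(bot.grasp_offset)"
```

```text
time_s: 0.52
eef_pos: [0.2428, -0.4629, 0.2309]
tcp_rot: [[1.0, -0.0, -0.0], [-0.0, -1.0, 0.001], [-0.0, -0.001, -1.0]]
ft_force: [1.8, -0.6, -0.1]
opening: 0.0256
0.52 [ 0.2428 -0.4629  0.2309] [ 1.8 -0.6 -0.1] 0.026
[[1.0, -0.0, -0.0], [-0.0, -1.0, 0.001], [-0.0, -0.001, -1.0]] [ 1.07  0.22 -0.07  1.89  0.02  1.03 -0.58]
-0.0187
```

```bash
python3 -m handwheel '0.192 -0.44 0 0 255; 0.192 -0.44 0 0 255; 0.192 -0.44 0 0 255; 0.192 -0.44 0 0 255; 0.192 -0.44 0 0 255'; python3 -c "
from h import *
st()"
```

```text
time_s: 0.93
eef_pos: [0.3259, -0.2721, 0.2312]
tcp_rot: [[1.0, -0.001, -0.0], [-0.001, -1.0, -0.0], [-0.0, 0.0, -1.0]]
ft_force: [1.3, -0.2, 0.7]
opening: 0.0004
0.93 [ 0.3259 -0.2721  0.2312] [ 1.3 -0.2  0.7] 0.0
[[1.0, -0.001, -0.0], [-0.001, -1.0, -0.0], [-0.0, 0.0, -1.0]] [ 0.82  0.07 -0.24  2.08  0.02  1.   -0.99]
```

```bash
python3 -m handwheel '0.109 -0.249 0 0 255; 0.109 -0.249 0 0 255; 0.109 -0.249 0 0 255; 0.109 -0.249 0 0 255; 0.109 -0.249 0 0 255'; python3 -c "
from h import *
st()"
```

```text
time_s: 1.35
eef_pos: [0.4094, -0.0814, 0.2313]
tcp_rot: [[1.0, -0.0, 0.0], [-0.0, -1.0, -0.001], [0.0, 0.001, -1.0]]
ft_force: [0.2, -1.1, -0.7]
opening: 0.0
1.35 [ 0.4094 -0.0814  0.2313] [ 0.2 -1.1 -0.7] 0.0
[[1.0, -0.0, 0.0], [-0.0, -1.0, -0.001], [0.0, 0.001, -1.0]] [ 0.54  0.07 -0.47  2.08  0.04  1.   -1.51]
```

```bash
python3 -m handwheel '0.024 -0.058 0 0 255; 0.024 -0.058 0 0 255; 0.024 -0.058 0.186 0 255; 0.024 -0.058 0.186 0 255; 0.024 -0.058 0.186 0 255'; python3 -m handwheel '0 0 0.061 0 255; 0 0 0.061 0 255; 0 0 0.061 0 255'; python3 - <<'E'
from h import *
st();o=bot.observe()
c=cap('wrist');T=c['T_tool_cam'];z=c['z_map'];print(T.round(3).tolist())
c['R']=T[:3,:3].T;c['t']=-T[:3,:3].T@T[:3,3];W=cloud(c)@o['tcp_rot'].T+o['eef_pos']
m=(W[...,2]>.06)&(W[...,2]<.095)&(W[...,0]>.44)
P=W[m];
for y in np.arange(-.1,.2,.02):
    q=P[abs(P[:,1]-y)<.006]
    if len(q):print(round(y,2),np.percentile(q[:,0],[1,5]).round(4),len(q))
cv2.imwrite('pics/w1.png',c['frame'][...,::-1])
E
```

```text
time_s: 1.77
eef_pos: [0.4339, -0.0248, 0.1054]
tcp_rot: [[1.0, 0.001, 0.003], [0.001, -1.0, -0.0], [0.003, 0.0, -1.0]]
ft_force: [1.5, -0.8, -0.2]
opening: 0.0002
time_s: 2.02
eef_pos: [0.4296, -0.0252, 0.0414]
tcp_rot: [[1.0, 0.0, -0.01], [0.0, -1.0, 0.001], [-0.01, -0.001, -1.0]]
ft_force: [-0.7, -0.4, 0.3]
opening: 0.0004
2.02 [ 0.4296 -0.0252  0.0414] [-0.7 -0.4  0.3] 0.0
[[1.0, 0.0, -0.01], [0.0, -1.0, 0.001], [-0.01, -0.001, -1.0]] [ 0.33  0.41 -0.44  2.23  0.32  0.57 -1.92]
[[0.0, -0.945, -0.328, 0.085], [1.0, 0.0, 0.0, -0.001], [-0.0, -0.328, 0.945, -0.143], [0.0, 0.0, 0.0, 1.0]]
-0.1 [0.5107 0.5123] 1549
-0.08 [0.4634 0.4667] 5472
-0.06 [0.4415 0.4421] 1352
-0.04 [0.4412 0.4417] 945
-0.02 [0.4402 0.4405] 1478
0.0 [0.4411 0.4417] 1241
0.02 [0.4625 0.4634] 1216
0.04 [0.4633 0.4672] 6178
0.06 [0.4703 0.4723] 3112
0.08 [0.4702 0.4719] 379
0.1 [0.4794 0.4794] 2
```

View pics/w1.png

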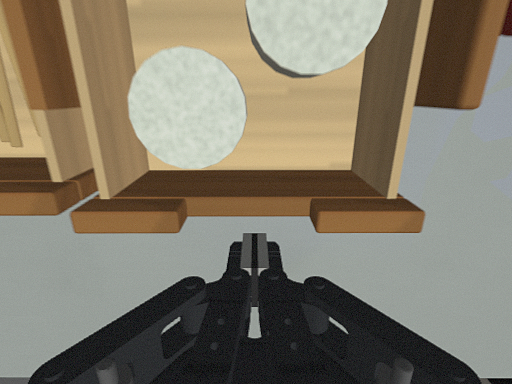

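The wrist view shows the fingertips at about (255,240), centred on the right drawer's scoop. The camera sits on the +x side and would run into the lid when pushing, so I raise the hand and turn it half round to put the camera towards the robot.

```bash
python3 -m handwheel '0.003 0 -0.08 0.12 255; 0.003 0 -0.08 0.24 255; 0.003 0 -0.08 0.36 255; 0.003 0 -0.08 0.48 255; 0.003 0 -0.08 0.6 255'; for i in 1 2 3 4; do python3 -m handwheel '0 0 0 0.12 255; 0 0 0 0.24 255; 0 0 0 0.36 255; 0 0 0 0.48 255; 0 0 0 0.6 255'>/dev/null; done;  python3 -c "
from h import *
st()"
```

```text
time_s: 2.48
eef_pos: [0.4382, -0.0254, 0.1285]
tcp_rot: [[0.822, -0.57, 0.006], [-0.57, -0.822, -0.001], [0.006, -0.003, -1.0]]
ft_force: [-0.4, 0.1, 0.5]
opening: -0.0
4.15 [ 0.3938 -0.1194  0.0574] [ 0.3  0.2 -0.6] -0.0
[[-0.763, -0.646, 0.031], [-0.641, 0.761, 0.098], [-0.087, 0.055, -0.995]] [-0.66  0.71  1.29  2.33 -1.04  0.94 -2.66]
```

The turn ran joint 7 to its limit, and the arm drifted, touching nothing. I unwind and turn the other way.

```bash
for i in 1 2; do python3 -m handwheel '0 0 -0.02 -0.12 255; 0 0 -0.03 -0.24 255; 0 0 -0.03 -0.36 255; 0 0 -0.03 -0.48 255; 0 0 -0.03 -0.6 255'>/dev/null; python3 -c "
from h import *
st()"; done
```

```text
4.57 [ 0.3937 -0.1213  0.0879] [-0.3 -0.6 -0.3] -0.0
[[-0.256, -0.966, 0.033], [-0.961, 0.258, 0.098], [-0.103, -0.006, -0.995]] [-0.65  0.51  1.2   2.31 -0.82  0.84 -2.27]
4.98 [ 0.3926 -0.1241  0.118 ] [-0.1 -0.4 -0.3] -0.0
[[0.334, -0.942, 0.033], [-0.939, -0.33, 0.098], [-0.082, -0.063, -0.995]] [-0.63  0.35  1.12  2.28 -0.6   0.81 -1.89]
```

```bash
python3 -m handwheel '-0.045 -0.06 -0.023 -0.12 255; -0.045 -0.06 -0.023 -0.24 255; -0.045 -0.06 -0.023 -0.36 255; -0.045 -0.06 -0.023 -0.48 255; -0.045 -0.06 -0.023 -0.6 255'>/dev/null; python3 -m handwheel '0 0 0 -0.12 255; 0 0 0 -0.24 255; 0 0 0 -0.36 255; 0 0 0 -0.48 255; 0 0 0 -0.6 255'>/dev/null; python3 -c "
from h import *
st()"; python3 -m handwheel '0 0 0 -0.12 255; 0 0 0 -0.24 255; 0 0 0 -0.36 255; 0 0 0 -0.48 255; 0 0 0 -0.6 255'>/dev/null; python3 -c "
from h import *
st()"
```

```text
5.82 [ 0.4335 -0.0646  0.1481] [ 0.6 -0.3 -0.5] 0.0
[[0.999, -0.031, 0.032], [-0.034, -0.995, 0.098], [0.029, -0.099, -0.995]] [-0.61  0.24  0.85  2.21 -0.39  0.81 -1.1 ]
6.23 [ 0.4334 -0.0646  0.1482] [ 0.1 -0.9 -0.2] -0.0
[[0.842, 0.539, 0.032], [0.534, -0.84, 0.098], [0.079, -0.065, -0.995]] [-0.5   0.21  0.72  2.2  -0.34  0.8  -0.56]
```

```bash
for i in 1 2 3; do python3 -m handwheel '0 0 0 -0.12 255; 0 0 0 -0.24 255; 0 0 0 -0.36 255; 0 0 0 -0.48 255; 0 0 0 -0.6 255'>/dev/null; python3 -c "
from h import *
st()"; done
```

```text
6.65 [ 0.4335 -0.0647  0.1483] [ 0.2  0.2 -0.2] 0.0
[[0.391, 0.92, 0.032], [0.915, -0.392, 0.097], [0.102, -0.009, -0.995]] [-0.41  0.2   0.6   2.2  -0.3   0.79  0.  ]
7.07 [ 0.4335 -0.0647  0.1484] [ 0.  -0.4  0.6] 0.0
[[-0.197, 0.98, 0.032], [0.976, 0.193, 0.097], [0.089, 0.05, -0.995]] [-0.32  0.19  0.5   2.19 -0.27  0.78  0.56]
7.48 [ 0.4334 -0.0647  0.1484] [-0.2  0.   1. ] -0.0
[[-0.716, 0.698, 0.032], [0.697, 0.711, 0.096], [0.045, 0.091, -0.995]] [-0.23  0.19  0.4   2.19 -0.25  0.78  1.13]
```

```bash
python3 -m handwheel '0 0 0 -0.12 255; 0 0 0 -0.24 255; 0 0 0 -0.36 255; 0 0 0 -0.48 255; 0 0 0 -0.6 255'>/dev/null;python3 -m handwheel '0 0 0 -0.12 255; 0 0 0 -0.17 255; 0 0 0 -0.17 255'>/dev/null; cat >> h.py <<'E'
def go(*p):
    o=bot.observe(); st(); print('tool shift',(np.array(o['tcp_rot']).T@(np.array(p)-o['eef_pos'])).round(4))
E
python3 -c "
from h import *
go(.434,-.0235,.045)"
```

```text
8.15 [ 0.4334 -0.065   0.1484] [ 0.3 -0.4 -0.1] 0.0
[[-0.999, 0.008, 0.032], [0.011, 0.995, 0.096], [-0.031, 0.096, -0.995]] [-0.13  0.18  0.28  2.18 -0.21  0.78  1.86]
tool shift [0.003  0.0313 0.1068]
```

```bash
python3 -m handwheel '0.003 0.031 0.04 0 255; 0.003 0.031 0.08 0 255; 0.003 0.031 0.107 0 255; 0.003 0.031 0.107 0 255'>/dev/null
python3 - <<'E'
from h import *
go(.475,-.0235,.045)
c=cap('wrist');cv2.imwrite('pics/w2.png',c['frame'][...,::-1])
E
```

```text
8.48 [ 0.4294 -0.0225  0.0393] [-0.5  0.4  0.7] -0.0
[[-1.0, 0.009, 0.019], [0.011, 0.995, 0.096], [-0.018, 0.096, -0.995]] [-0.13  0.38  0.19  2.28 -0.35  0.5   1.91]
tool shift [-0.0457 -0.0001 -0.005 ]
```

View pics/w2.png

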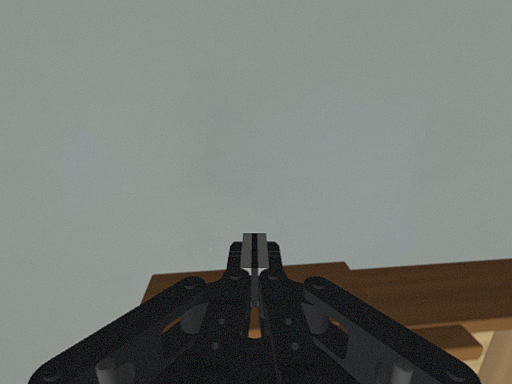

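The wrist view, now turned half round, shows the tip at (255,240) just in front of the drawer front's edge, whose visible band is at row ~275. Pushing the right drawer now.

```bash
python3 -m handwheel '-0.01 0 -0.004 0 255; -0.018 0 -0.004 0 255; -0.026 0 -0.004 0 255; -0.034 0 -0.004 0 255; -0.042 0 -0.004 0 255'; python3 -m handwheel '-0.005 0 0 0 255; -0.01 0 0 0 255; -0.012 0 0 0 255;-0.012 0 0 0 255'; python3 -c "
from h import *
go(.49,-.0235,.045)"
```

```text
time_s: 8.95
eef_pos: [0.4759, -0.0253, 0.049]
tcp_rot: [[-1.0, 0.01, 0.03], [0.013, 0.995, 0.095], [-0.029, 0.095, -0.995]]
ft_force: [-2.3, -0.4, 1.6]
opening: 0.0002
time_s: 9.28
eef_pos: [0.4872, -0.0252, 0.048]
tcp_rot: [[-1.0, 0.01, 0.029], [0.012, 0.995, 0.094], [-0.028, 0.094, -0.995]]
ft_force: [0.7, -0.5, -0.6]
opening: 0.0001
9.28 [ 0.4872 -0.0252  0.048 ] [ 0.7 -0.5 -0.6] 0.0
[[-1.0, 0.01, 0.029], [0.012, 0.995, 0.094], [-0.028, 0.094, -0.995]] [-0.14  0.42  0.2   2.16 -0.34  0.57  1.89]
tool shift [-0.0027  0.0015  0.0032]
```

```bash
for i in 1; do python3 -m handwheel '-0.002 0 0 0 255; -0.003 0 0 0 255; -0.003 0 0 0 255'; python3 -m handwheel '-0.002 0 0 0 255; -0.003 0 0 0 255; -0.003 0 0 0 255'; done | grep -E 'eef|force'
```

```text
eef_pos: [0.4891, -0.0253, 0.0479]
ft_force: [-1.3, -0.4, 1.0]
eef_pos: [0.4894, -0.0252, 0.0476]
ft_force: [-8.0, 0.4, 5.7]
```

```bash
python3 -m handwheel '-0.002 0 0 0 255; -0.003 0 0 0 255; -0.003 0 0 0 255'| grep -E 'eef|force'; python3 -m handwheel '0.02 0 0 0 255; 0.05 0 0 0 255; 0.06 0 0 0 255'| grep -E 'eef|force';  python3 -c "
from h import *
go(.440,.1215,.048)"
```

```text
eef_pos: [0.4894, -0.0251, 0.0472]
ft_force: [-12.5, -0.6, 9.5]
eef_pos: [0.4313, -0.0246, 0.046]
ft_force: [-1.3, -0.3, 0.2]
10.28 [ 0.4313 -0.0246  0.046 ] [-1.3 -0.3  0.2] -0.0
[[-1.0, 0.01, 0.024], [0.013, 0.995, 0.095], [-0.022, 0.095, -0.995]] [-0.14  0.36  0.2   2.27 -0.34  0.52  1.9 ]
tool shift [-0.0069  0.1457  0.0121]
```

```bash
python3 -m handwheel '-0.004 0.04 0.003 0 255; -0.007 0.08 0.006 0 255; -0.007 0.12 0.009 0 255; -0.007 0.146 0.012 0 255; -0.007 0.146 0.012 0 255'| grep -E 'eef|force';  python3 -c "
from h import *
go(.487,.1215,.048)"
```

```text
eef_pos: [0.4449, 0.1285, 0.0491]
ft_force: [0.2, 0.5, -0.2]
10.7 [0.4449 0.1285 0.0491] [ 0.2  0.5 -0.2] 0.0
[[-1.0, -0.0, 0.029], [0.002, 0.995, 0.098], [-0.029, 0.098, -0.995]] [-0.47  0.38  0.19  2.23 -0.32  0.5   1.55]
tool shift [-0.042  -0.0071  0.0016]
```

```bash
python3 -m handwheel '-0.008 -0.005 0 0 255; -0.016 -0.007 0.001 0 255; -0.024 -0.007 0.001 0 255; -0.032 -0.007 0.001 0 255; -0.04 -0.007 0.001 0 255'| grep -E 'eef|force'; python3 -m handwheel '-0.002 0 0 0 255; -0.004 0 0 0 255; -0.005 0 0 0 255;-0.005 0 0 0 255'| grep -E 'eef|force'; python3 -m handwheel '-0.002 0 0 0 255; -0.003 0 0 0 255; -0.003 0 0 0 255'| grep -E 'eef|force'
```

```text
eef_pos: [0.4844, 0.1128, 0.0476]
ft_force: [-3.3, -0.3, -2.3]
eef_pos: [0.489, 0.1137, 0.0481]
ft_force: [-1.2, -0.8, -0.4]
eef_pos: [0.489, 0.114, 0.0479]
ft_force: [-7.2, -2.9, 5.9]
```

```bash
python3 -m handwheel '-0.002 0 0 0 255; -0.003 0 0 0 255; -0.003 0 0 0 255'| grep -E 'eef|force'; python3 -m handwheel '0.02 0 0 0 255; 0.05 0 0 0 255; 0.055 -0.01 -0.03 0 255;0.055 -0.04 -0.07 0 255; 0.055 -0.06 -0.11 0 255'| grep -E 'eef|force';python3 - <<'E'
from h import *
c=cap('top');W=cloud(c);cv2.imwrite('pics/top2.png',cv2.resize(c['frame'][130:300,100:420,::-1],(800,425)))
m=(W[...,2]>.06)&(W[...,2]<.1)&(W[...,0]>.42)&(W[...,0]<.7);P=W[m]
for y in np.arange(-.1,.21,.02):
    q=P[abs(P[:,1]-y)<.006]
    if len(q): print(round(y,2),np.percentile(q[:,0],[1,5]).round(4),len(q))
m=(W[...,2]>.115)&(abs(W[...,1]-.05)<.13)&(W[...,0]>.53)&(W[...,0]<.7);P=W[m]
print('lid',P[P[:,0].argmin()],np.percentile(P[:,2],99.5))
E
```

```text
eef_pos: [0.4891, 0.1141, 0.0476]
ft_force: [-12.8, -1.9, 9.5]
eef_pos: [0.436, 0.0508, 0.1421]
ft_force: [1.7, 1.1, -0.1]
-0.1 [0.5098 0.512 ] 64
-0.08 [0.4995 0.4997] 97
-0.06 [0.4993 0.4995] 26
-0.04 [0.6517 0.6523] 8
-0.02 [0.6512 0.6512] 8
0.0 [0.6516 0.6516] 3
0.02 [0.652 0.652] 4
0.04 [0.5179 0.5202] 47
0.06 [0.5252 0.5273] 47
0.08 [0.4992 0.4992] 15
0.1 [0.4989 0.4991] 28
0.12 [0.4991 0.4994] 31
0.14 [0.4992 0.4994] 41
0.16 [0.4984 0.4989] 40
0.18 [0.4986 0.499 ] 77
0.2 [0.5087 0.5105] 106
lid [0.5485068  0.17334423 0.21462994] 0.5428525227395318
```

View pics/top2.png

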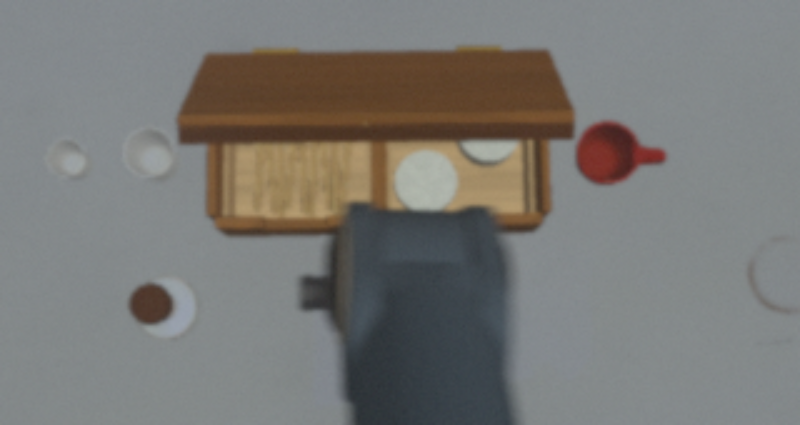

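Both drawer fronts read x = 0.499 in the top picture, flush along their width, so both are home. The glass, mug and tamper are unmoved. Now I go up and over the lid.

```bash
python3 -m handwheel '0 0 -0.04 0 255; 0 0 -0.08 0 255; 0 0 -0.12 0 255; 0 0 -0.15 0 255; 0 0 -0.15 0 255'| grep -E 'eef|force'; python3 -c "
from h import *
go(.605,.049,.27)
go(.605,.049,.225)"
```

```text
eef_pos: [0.437, 0.0371, 0.2977]
ft_force: [1.8, -0.3, -0.7]
12.83 [0.437  0.0371 0.2977] [ 1.8 -0.3 -0.7] 0.0
[[-0.999, 0.009, 0.043], [0.013, 0.995, 0.098], [-0.042, 0.099, -0.994]] [-0.43 -0.02  0.31  2.01 -0.1   1.1   1.48]
tool shift [-0.1665  0.0106  0.0359]
12.83 [0.437  0.0371 0.2977] [ 1.8 -0.3 -0.7] 0.0
[[-0.999, 0.009, 0.043], [0.013, 0.995, 0.098], [-0.042, 0.099, -0.994]] [-0.43 -0.02  0.31  2.01 -0.1   1.1   1.48]
tool shift [-0.1646  0.0061  0.0806]
```

```bash
python3 -m handwheel '-0.04 0.01 0 0 255; -0.08 0.01 0 0 255; -0.12 0.01 0 0 255; -0.16 0.01 0.01 0 255; -0.167 0.01 0.036 0 255'| grep -E 'eef|force'; python3 -m handwheel '0 0 0 0 255; 0 0 0.015 0 255;0 0 0.015 0 255'| grep -E 'eef|force'; python3 -c "
from h import *
go(.600,.049,.22)
go(.589,.049,.207)"
```

```text
eef_pos: [0.6091, 0.0487, 0.2625]
ft_force: [0.8, 0.3, -0.1]
eef_pos: [0.5996, 0.0503, 0.2427]
ft_force: [-1.0, 0.2, -0.1]
13.5 [0.5996 0.0503 0.2427] [-1.   0.2 -0.1] 0.0
[[-1.0, 0.009, 0.023], [0.012, 0.995, 0.094], [-0.022, 0.094, -0.995]] [-0.37  0.33  0.34  1.74 -0.23  1.07  1.62]
tool shift [ 0.0001 -0.0034  0.0224]
13.5 [0.5996 0.0503 0.2427] [-1.   0.2 -0.1] 0.0
[[-1.0, 0.009, 0.023], [0.012, 0.995, 0.094], [-0.022, 0.094, -0.995]] [-0.37  0.33  0.34  1.74 -0.23  1.07  1.62]
tool shift [ 0.0114 -0.0047  0.0351]
```

```bash
python3 -m handwheel '0 0 0.015 0 255; 0 0 0.022 0 255; 0.004 0 0.028 0 255; 0.008 0 0.032 0 255; 0.011 0 0.035 0 255'| grep -E 'eef|force'; python3 -c "
from h import *
go(.569,.049,.194)
go(.55,.049,.1745)"
```

```text
eef_pos: [0.5903, 0.0532, 0.2102]
ft_force: [-0.3, -0.6, 0.0]
13.92 [0.5903 0.0532 0.2102] [-0.3 -0.6  0. ] 0.0
[[-1.0, 0.01, 0.027], [0.012, 0.995, 0.095], [-0.026, 0.095, -0.995]] [-0.37  0.35  0.33  1.8  -0.24  0.99  1.63]
tool shift [ 0.0217 -0.0059  0.0151]
13.92 [0.5903 0.0532 0.2102] [-0.3 -0.6  0. ] 0.0
[[-1.0, 0.01, 0.027], [0.012, 0.995, 0.095], [-0.026, 0.095, -0.995]] [-0.37  0.35  0.33  1.8  -0.24  0.99  1.63]
tool shift [ 0.0412 -0.008   0.034 ]
```

```bash
python3 -m handwheel '0.005 0 0.004 0 255; 0.01 0 0.008 0 255; 0.016 0 0.011 0 255; 0.022 0 0.015 0 255; 0.022 0 0.015 0 255'| grep -E 'eef|force';  python3 -m handwheel '0.005 0 0.005 0 255; 0.01 0 0.01 0 255; 0.015 0 0.015 0 255; 0.019 0 0.019 0 255; 0.019 0 0.019 0 255'| grep -E 'eef|force'; python3 - <<'E'
from h import *
go(.5356,.049,.152)
c=cap('side');cv2.imwrite('pics/side2.png',cv2.resize(c['frame'][80:300,170:350,::-1],(736,600) if 0 else (491,600)))
E
```

```text
eef_pos: [0.5678, 0.0547, 0.1937]
ft_force: [-1.0, -0.5, -0.7]
eef_pos: [0.5492, 0.057, 0.1738]
ft_force: [-0.3, 0.7, -0.4]
14.75 [0.5492 0.057  0.1738] [-0.3  0.7 -0.4] -0.0
[[-1.0, 0.01, 0.024], [0.012, 0.995, 0.094], [-0.023, 0.095, -0.995]] [-0.38  0.32  0.32  1.93 -0.25  0.89  1.63]
tool shift [ 0.014  -0.0102  0.0206]
```

View pics/side2.png

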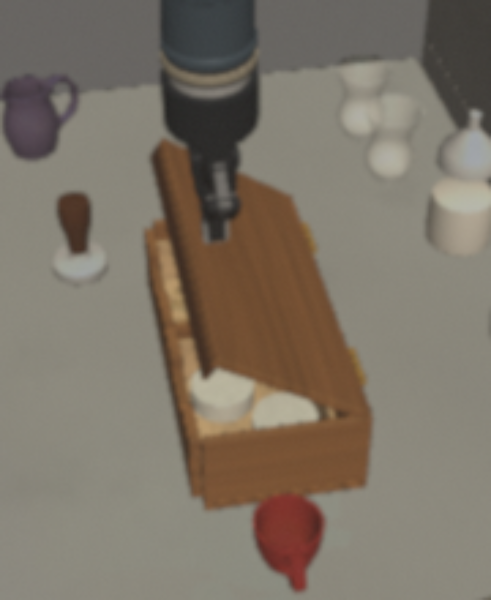

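The side view shows the fingertip at (215,235) on the lid's outer face near its free edge, with the lid following down to about 0.6 rad. I carry on along the arc.

```bash
python3 -m handwheel '0.004 -0.002 0.005 0 255; 0.008 -0.004 0.01 0 255; 0.011 -0.006 0.015 0 255; 0.014 -0.008 0.021 0 255; 0.014 -0.008 0.021 0 255'| grep -E 'eef|force';  python3 -m handwheel '0.003 0 0.006 0 255; 0.006 0 0.012 0 255; 0.008 0 0.018 0 255; 0.01 0 0.025 0 255; 0.01 0 0.025 0 255'| grep -E 'eef|force'; python3 -c "
from h import *
go(.521,.049,.100)"
```

```text
eef_pos: [0.5358, 0.0505, 0.1515]
ft_force: [0.0, -0.5, 0.1]
eef_pos: [0.5267, 0.0535, 0.1262]
ft_force: [0.6, 0.5, -0.2]
15.63 [0.5267 0.0535 0.1262] [ 0.6  0.5 -0.2] -0.0
[[-1.0, 0.01, 0.024], [0.012, 0.996, 0.094], [-0.023, 0.094, -0.995]] [-0.37  0.35  0.3   2.02 -0.28  0.77  1.67]
tool shift [ 0.0062 -0.007   0.0255]
```

```bash
python3 -m handwheel '0.002 0 0.006 0 255; 0.004 0 0.012 0 255; 0.005 -0.003 0.018 0 255; 0.006 -0.004 0.022 0 255; 0.006 -0.004 0.022 0 255'| grep -E 'eef|force';  python3 -m handwheel '0 0 0.002 0 255; 0 0 0.004 0 255; 0 0 0.004 0 255'| grep -E 'eef|force'; python3 -m handwheel '0 0 0.002 0 255; 0 0 0.003 0 255; 0 0 0.003 0 255'| grep -E 'eef|force'
```

```text
eef_pos: [0.5218, 0.0516, 0.1044]
ft_force: [-0.4, 0.8, 0.1]
eef_pos: [0.5225, 0.0518, 0.1011]
ft_force: [0.2, -0.4, -0.3]
eef_pos: [0.523, 0.0519, 0.1003]
ft_force: [-4.7, -1.9, 15.4]
```

```bash
python3 -m handwheel '0 0 0.002 0 255; 0 0 0.003 0 255; 0 0 0.003 0 255'| grep -E 'eef|force'; python3 -m handwheel '0 0 -0.03 0 255; 0 0 -0.07 0 255; 0 0 -0.11 0 255; 0 0 -0.15 0 255; 0 0 -0.18 0 255'| grep -E 'eef|force';  python3 -m handwheel '0.04 0 -0.03 0 255; 0.08 0 -0.03 0 255; 0.1 0 -0.03 0 255; 0.1 0.04 -0.03 0 255; 0.1 0.04 -0.03 0 255'| grep -E 'eef|force'; python3 - <<'E'
from h import *
c=cap('side');W=cloud(c);cv2.imwrite('pics/side3.png',cv2.resize(c['frame'][80:300,150:350,::-1],(545,600)))
def plane(W):
    m=(W[...,2]>.085)&(W[...,2]<.13)&(abs(W[...,1]-.03)<.1)&(W[...,0]>.48)&(W[...,0]<.64);P=W[m]
    A=np.c_[P[:,:2],np.ones(len(P))];k=np.linalg.lstsq(A,P[:,2],rcond=None)[0]
    print('slope x,y',k[:2].round(4),'z at .5/.64',(k@[.5,.05,1]).round(4),(k@[.64,.05,1]).round(4),len(P))
plane(W);t=cap('top');plane(cloud(t));cv2.imwrite('pics/top3.png',cv2.resize(t['frame'][130:300,100:420,::-1],(800,425)))
E
```

```text
eef_pos: [0.5231, 0.0519, 0.0999]
ft_force: [-14.4, -3.8, 37.9]
eef_pos: [0.5189, 0.0352, 0.2783]
ft_force: [0.5, -0.2, -0.8]
eef_pos: [0.4165, 0.0792, 0.3069]
ft_force: [-0.2, 0.6, 0.4]
slope x,y [0.007  0.0014] z at .5/.64 0.1015 0.1025 3419
slope x,y [0.0009 0.0005] z at .5/.64 0.1001 0.1003 5250
```

View pics/side3.png

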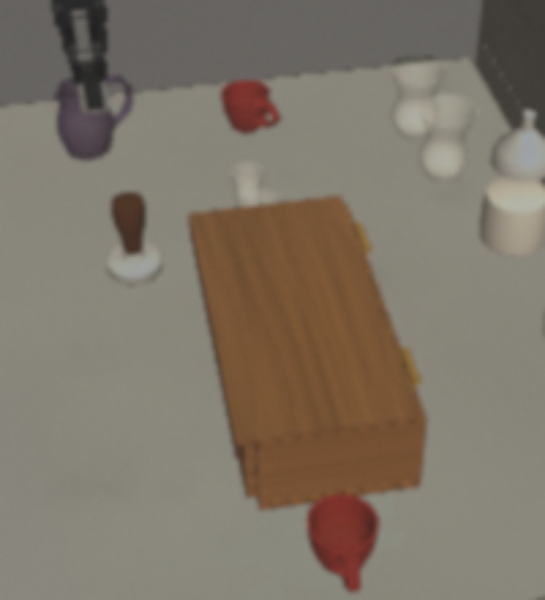

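View pics/top3.png

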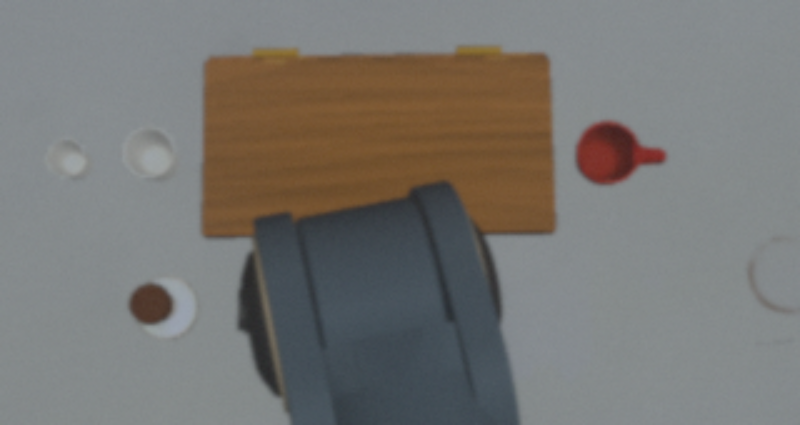

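The lid lies level at z ≈ 0.100, shut over the drawer fronts. The glass (148,153), mug (606,152) and tamper (155,303) are at the same pixels as before, and the hand is clear.

```bash
python3 -c "
from h import *
st();bot.job_done()"
```

```text
17.73 [0.4175 0.0749 0.3061] [ 0.2 -1.4  1.1] -0.0
[[-1.0, 0.006, 0.029], [0.009, 0.995, 0.095], [-0.028, 0.095, -0.995]] [-0.49 -0.05  0.27  2.02 -0.08  1.13  1.37]
the job is handed in; nothing more can be done
```

The chest is closed and the job is handed in at 17.7 s. With the shut fingertips I pushed the right drawer home, then the left, then pressed the lid down along its arc.

**Drawers:** each came up against its stop with about 13 N along the push. Both fronts then read x ≈ 0.499 in the top camera.

**Lid:** it stopped with the fingertip at z = 0.100 m, under a brief 38 N of vertical fingertip push. The top-camera plane fit puts the lid's upper face at z ≈ 0.100 m, level to 0.001 rad. The side camera's fit disagrees slightly, at 0.007 rad and 1.5–2.5 mm higher, roughly the calibration error.

**Bystanders and hand:** the shot glass, mug and tamper stand at the same pixels as before the lid was pushed. The hand ended clear, about 0.2 m above the lid and in front of the chest.

**One mishap:** my first half turn of the wrist ran joint 7 to its range limit. The hand drifted in free air and kept a lean of about 6° for the rest of the job. I saw no contact from it.

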